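Draw a stuck lens hood off its lens

TASK

The lens hood is stuck on the lens in the sloped stand, and pulled as it is the lens would come along: first slide the stand's keeper fully across so that it holds the lens down by its plate, then draw the hood straight off along the slanted lens so that the lens stays in its seat. Set the hood down upright, without dropping it, in the middle of the cork mat. Leave the keeper across and the other things where they lie.

Things in the scene. Friction and masses are not known exactly. Their poses are not given: they have to be found in the camera images.
- stand: lens stand, a wooden panel on an aluminium frame, fixed to the table. Origin at table height straight below the seat. In its frame +z is up, +x away from the robot, +y along the keeper's slide. Its panel (140 x 274 mm, from 71 mm on the -y side to 203 mm on the +y side of the seat) slopes 0.60 rad (34 deg), rising towards +x; its normal, the axis of lens and hood, is (-0.565, 0, 0.825): it leans to the robot
- seat (a point): centre of the seat on the panel, 80 mm above the table: the centre of the underside of the lens's plate. Axes as the stand's (not tilted)
- lamp_bar (a point): middle of the underside of a black lamp bar, 28 mm in x, 130 mm in y, 16 mm thick, level over the seat, 286 mm above the table, on a post at x +92, y -55 mm in the stand frame. It blocks a vertical tool over the hood; a tool held along the lens axis passes in front of it
- keeper (a joint): slide of the keeper, a flat steel fork on the panel: 0 = drawn back (lens free), 0.074 m = fully across at its stop: its two tines then lie 2 mm over the lens plate on either side of the lens and hold it down. It slides in the stand's -y direction, resists with about 1.5 N and stays where it is left. It starts between 0 and 0.010
- keeper_tab (a point): point on the steel tab that stands up from the keeper, 40 mm above the panel, mid-tab. The tab is 12 mm thick in y, 24 mm along the slope, and rises square to the panel from 16 to 52 mm above it. Its z axis is the panel's normal (lens axis), y the stand's y. When fully across, the tab is 105 mm to the +y side of the lens axis
- hood_mid (a point): centre (half-way up, on the axis) of the black hood, a stiff tube open at both ends, 66 mm outside diameter, 60 mm long, 70 g; z along the tube, away from the seat. It starts 50 mm from the seat along the axis. Four spring pads inside grip the lens: drawing it takes 8 to 16 N at first, then less, more than the lens weighs, and it is clear of the lens after 42 mm
- lens_mid (a point): centre of the loose lens, 31 mm up from the underside of its plate, z along the lens, away from the seat. Square aluminium plate 84 x 84 x 8 mm lying in a shallow rim on the panel, shoulder 66 mm across up to 20 mm (the hood's lower rim rests on it), barrel 50 mm across up to 62 mm, inside the hood; about 350 g
- mat: square cork mat, 140 x 140 x 4 mm, fixed flat on the table, left or right of the stand; origin at the centre of its underside
- battery_grip: the black battery grip, a loose block about 130 x 60 x 40 mm lying flat; origin at the centre of its underside. Bystander
- prime_lens: another lens, black, 66 mm across and 71 mm tall, standing upright on the table with no hood; origin at the centre of its underside. Bystander
- rear_cap: black plastic rear lens cap, 62 mm across, 15 mm thick, flat on the table; origin at the centre of its underside. Bystander
- tripod_plate: small loose aluminium tripod plate, 52 x 40 x 10 mm with a short screw stub; origin at the centre of its underside. Bystander
- card_case: clear memory-card case, 95 x 65 x 22 mm; origin at the centre of its underside. Bystander
Not all that is in view belongs to the job. Leave any blue look-alike of the part that bears hood_mid alone.

How it is judged:
By the outcome, as a careful person would: the job done as asked, in the order asked, and still so for the second after the job is handed in, with the robot touching nothing.
It also fails if it takes over 58 s, if anything falls off the work surface, if the arm or the gripper's body presses on something with over 40 N, if the wrist force passes 120 N, or if a joint passes its speed limit or range.

ROBOT

A 6-joint arm with a two-finger parallel gripper is mounted at the origin on the work surface. World frame = base frame: x ahead of the robot, y to its left, z up, the work surface at z = 0. Lengths are in m, angles in rad, forces in N, time in s.
With the tool pointing down it reaches from about 0.3 to 0.775 m from the base axis. Payload 14.6 kg.
Tool frame: the origin (TCP) lies at the very end of the fingers, on their centre line; the grasp point (between the pads) lies 19 mm behind it (ctrl.grip_depth is the x of the grasp point in the tool frame, in m); x points along the fingers, y is the direction in which the jaws open and shut, and the axes are right-handed (so a half turn about x gives the same grasp; the last joint's range is limited). The gripper opens to 85 mm and grips with 20 to 120 N. Pads are 22 mm wide; open, the fingers measure 114 mm over their backs; the gripper's body (76 mm by 85 mm) begins 54 mm behind the grasp point. The pads swing forward as they close: fully open they stand 13 mm farther back than shut.
Start: joints at [1.263, 0.3, 1.521, -0, 1.321, -0.067], TCP at [0.131, 0.534, 0.211] pointing down, gripper open.
Joint ranges: [-3.03, 3.03], [-0.79, 2.21], [0.23, 2.52], [-1.04, 4.18], [0, 3.07], [-2.55, 2.55]. Speed limits (rad/s): [2.22, 2.22, 2.57, 3.14, 3.14, 3.14].

INTERFACE

Orientations are given as a unit quaternion [x, y, z, w].
In Python, from plant import ctrl gives the robot as it stands.
- The arm moves only by the shell command python3 -m pendant 'ROWS' [FORCE]. ROWS is JSON, a list of rows, each a list of 3 entries, a list of its own where there are three numbers: the finger opening in cm, from 0 to 8.54, then the shift along the world's x, y, z in cm, then the turn about the world's z in rad. In form: [[claw, [tx, ty, tz], twist], ...]. A call has 1 to 12 rows; each row shifts and turns the commanded pose from where the row before left it; what a row does not reach is not made up. A row lasts 1/12 s, in which the tool goes at most 41.7 mm and 7.16 degrees, less where a joint would pass 70% of its speed; a pose out of reach is approached as far as the arm can. A call with a gripper value outside its range is refused whole. The fingers move at their own pace and stop on an object; FORCE is the grip in N (left out, the last holds). Time passes only in rows, so rows that do not move let the fingers close. It gives the time, the measured TCP pose, the force and the opening at its end, in the units of the state.
- ctrl.state(): the state, without advancing time (a new reading comes with each control period).
- ctrl.read_camera(name): name is "scene" or "top" or "wrist"; returns (picture, depth): 384x512x3 uint8, blue, green, red; 384x512 float32, m along the optical axis (not along the pixel's ray), 0 where there is no reading.
- ctrl.calibration(name): a dict with "fx", "fy", "cx", "cy" (pixels), "R" (3x3) and "t" (3): a world point X has camera coordinates R X + t. Camera axes: x right, y down, z forward; pixel columns grow to the right and rows downward; lengths in m; the calibration is good to about 2 mm. A picture is of the moment at which its call begins: read the wrist's pose just before it. calibration takes no time and is no camera call; for the wrist camera it gives the pose at the moment of the call.
- ctrl.job_done(): hands the job in, once; it reports no verdict.
The state is a dict: "time_s": time; "joint_positions": joint angles; "dq": joint speeds; "joint_torque": joint torques, N m; "ee_pos": TCP position; "orientation": TCP orientation; "wrist_force": force on the tool from outside, world axes, zero at the start; "torque": the same for the moment, N m; "finger_gap": opening from 0.0 (shut) to 1.0 (fully open).
Only numpy, scipy, OpenCV 4.12 (cv2) and the standard library are available. Lean on these libraries where they do the work, as an engineer would, in place of code of your own. Each camera call takes 0.05 s, during which the arm holds its last target. There are 200 camera calls.

## Working session

There is one attempt and no reset: what is moved stays moved. The work goes in short steps, Python scripts to look and compute and a shell command to move; the robot and the scene stay as the last step left them, time stands still between calls to the robot, and variables do not carry over. Pictures are saved under pics/ and viewed, about 8 in all and at most 12, crops included, and the job is handed in when it is done.

```bash
mkdir -p pics; ls; cat > h.py <<'E'
import numpy as np,cv2
from plant import ctrl
def ray(cal,u,v):
    R=np.array(cal['R']);t=np.array(cal['t'])
    d=R.T@np.array([(u-cal['cx'])/cal['fx'],(v-cal['cy'])/cal['fy'],1.]);return -R.T@t,d
def onz(cal,u,v,z):
    o,d=ray(cal,u,v);return o+d*(z-o[2])/d[2]
def cloud(cal,dep):
    R=np.array(cal['R']);t=np.array(cal['t']);v,u=np.indices(dep.shape)
    P=np.stack([(u-cal['cx'])/cal['fx']*dep,(v-cal['cy'])/cal['fy']*dep,dep],-1)
    return (P-t)@R
E
python3 - <<'E'
from h import *
print(ctrl.state(),ctrl.grip_depth)
ims=[]
for n in['scene','top']:
    c=ctrl.calibration(n);im,d=ctrl.read_camera(n);np.savez(f'pics/{n}0.npz',im=im,d=d,**c);cv2.imwrite(f'pics/{n}0.png',cv2.resize(im,(800,600)))
    R=np.array(c['R']);print(n,-R.T@np.array(c['t']),R[2],c['fx'])
E
```

```text
pics
{'time_s': 0.0, 'joint_positions': array([ 1.26339466e+00,  3.00495276e-01,  1.52157043e+00, -1.33304987e-05,
        1.32069509e+00, -6.65552076e-02]), 'dq': array([ 0.00100569, -0.00061402,  0.00145599,  0.00198675,  0.00011703,
       -0.00027483]), 'joint_torque': array([ 4.28233288e-04, -5.43507278e+01, -3.61776137e+01, -8.69639030e-05,
        4.14780443e-03, -2.86803720e-05]), 'ee_pos': array([0.13109462, 0.53388922, 0.21051257]), 'orientation': array([ 0.0845386 ,  0.70205814, -0.0853519 ,  0.70191356]), 'wrist_force': array([ 0.45797758, -0.47022331, -0.31626846]), 'torque': array([-0.02790041,  0.03600417, -0.01917757]), 'finger_gap': 1.0009640636398727} -0.0187
scene [1.14161227 0.34577928 1.0221088 ] [-0.55888889 -0.3124985  -0.7681067 ] 358.21099172144164
top [0.39790139 0.00804293 1.09824937] [ 0.122648   -0.00543045 -0.99243538] 359.3290997543351
```

View pics/top0.png

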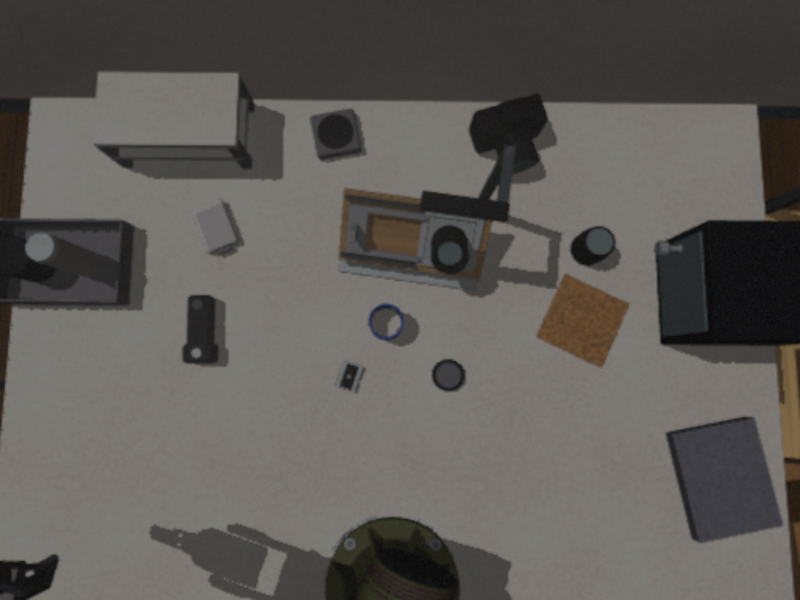

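View pics/scene0.png

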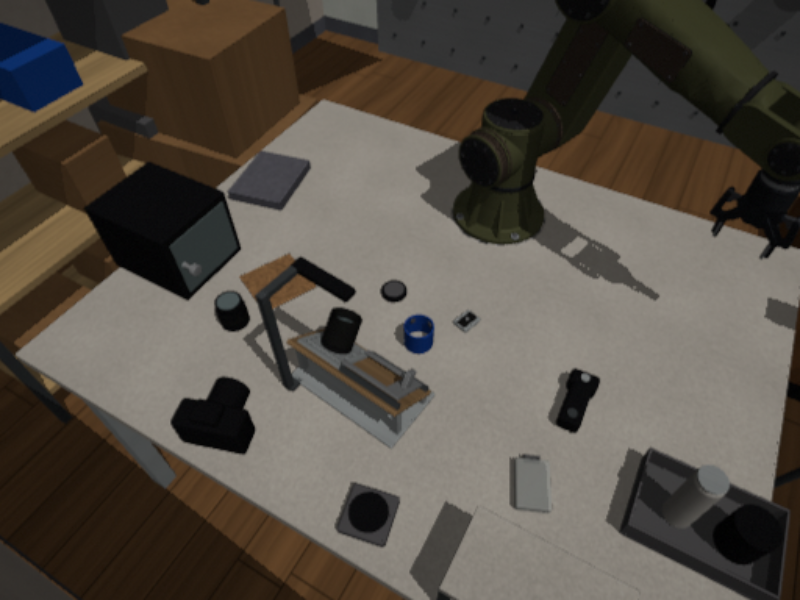

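```bash
cat > m.py <<'E'
from h import *
def load(n): return np.load(f'pics/{n}0.npz')
W=[];
for n in['top','scene']:
    f=load(n);P=cloud(f,f['d']);hsv=cv2.cvtColor(f['im'],cv2.COLOR_BGR2HSV)
    ok=f['d']>0
    wood=(hsv[...,0]>5)&(hsv[...,0]<20)&(hsv[...,1]>110)&ok
    tab=ok&(abs(P[...,2])<.02)&(P[...,0]>.2)&(P[...,0]<.6);print(n,'table z',np.median(P[tab][:,2]))
    m=wood&(P[...,2]<.015)&(P[...,2]>-.01)&(P[...,0]<.8)&(P[...,0]>.2)&(P[...,1]<-.1)
    k,l,s,c=cv2.connectedComponentsWithStats(m.astype(np.uint8));i=1+np.argmax(s[1:,4]);u=np.argwhere(l==i)[:,::-1].astype(np.float32)
    r=cv2.minAreaRect(np.array([onz(f,a,b,.004)[:2]*1000 for a,b in u],np.float32));print('mat',r)
    q=wood&(P[...,2]>.03)&(P[...,2]<.2)&(P[...,0]>.4)&(P[...,0]<.85)&(abs(P[...,1])<.3)
    X=P[q];c0=np.median(X,0)
    for _ in range(5):
        nn=np.linalg.svd(X-X.mean(0),full_matrices=False)[2][2];nn*=np.sign(nn[2]);e=abs((X-X.mean(0))@nn);X=X[e<max(.004,np.median(e)*2)] if _<4 else X
    print('panel n',nn,'c',X.mean(0),len(X),'yaw',np.arctan2(-nn[1],-nn[0]),'tilt',np.arccos(nn[2]))
    # lamp bar
    b=ok&(P[...,2]>.27)&(P[...,2]<.33)&(P[...,0]>.45)&(P[...,0]<.72)&(abs(P[...,1]+.08)<.15)
    r=cv2.minAreaRect((P[b][:,:2]*1000).astype(np.float32));print('lamp',r,np.percentile(P[b][:,2],[5,50,95]),b.sum())
    W.append(P[ok])
W=np.concatenate(W);np.save('pics/W.npy',W)
E
python3 m.py
```

```text
top table z 0.00014262898549030346
mat ((497.6240539550781, -368.421142578125), (135.97201538085938, 136.48085021972656), 64.58283996582031)
panel n [-0.55785243  0.07438296  0.82660017] c [ 0.64259231 -0.03677369  0.07752967] 153 yaw -0.13255618283598783 tilt 0.5977567531911006
lamp ((674.6636962890625, -103.25641632080078), (130.0719757080078, 104.56124114990234), 82.2750015258789) [0.29412819 0.30116007 0.30390506] 988
scene table z 0.0010873642081308016
mat ((354.86572265625, -1297.275146484375), (221.5205078125, 176.56214904785156), 89.88541412353516)
panel n [-0.54261459  0.07368676  0.83674349] c [0.66851886 0.00199773 0.09097303] 536 yaw -0.13497378879316055 tilt 0.5794873363735712
lamp ((675.550537109375, -105.75516510009766), (129.7149200439453, 102.9330825805664), 82.44987487792969) [0.29060065 0.30097214 0.30395894] 652
```

```bash
cat > m2.py <<'E'
from h import *
from scipy.optimize import least_squares
W=np.load('pics/W.npy');yaw=-.134;o=np.array([.6373,-.0994,0])
c,s=np.cos(yaw),np.sin(yaw);Rs=np.array([[c,-s,0],[s,c,0],[0,0,1]])
L=(W-o)@Rs  # stand frame
th=.6;n=np.array([-np.sin(th),0,np.cos(th)]);a=np.array([np.cos(th),0,np.sin(th)])
Q=L-[0,0,.08];A=Q@a;H=Q@n;Y=Q[:,1]
p=(abs(A)<.09)&(Y>-.07)&(Y<.2)&(H>-.012)&(H<.012);print('panel H',np.percentile(H[p],[10,50,90]),'A range',np.percentile(A[p],[1,99]),'Y',np.percentile(Y[p],[.5,99.5]))
h=(abs(A)<.05)&(abs(Y)<.05)&(H>.03)&(H<.076)
f=lambda q:np.hypot(A[h]-q[0],Y[h]-q[1])-.033
r=least_squares(f,[0,0],loss='soft_l1',f_scale=.002);print('hood A,Y',r.x,h.sum(),np.median(abs(r.fun)))
h2=(abs(A)<.04)&(abs(Y)<.04)&(H>.05)&(H<.11);print('top H',np.percentile(H[h2],[50,90,98]))
t=(abs(A)<.03)&(Y>.06)&(Y<.24)&(H>.025)&(H<.06);print('tab n',t.sum(),'Y',np.percentile(Y[t],[2,50,98]),'A',np.percentile(A[t],[2,50,98]),'H',np.percentile(H[t],[2,98]))
E
python3 m2.py
```

```text
panel H [-0.00215015  0.00118889  0.00886387] A range [-0.0698445   0.07002299] Y [-0.06854829  0.19937522]
hood A,Y [ 0.00020825 -0.00113896] 834 0.00268091647483114
top H [0.06466298 0.07956862 0.08143563]
tab n 118 Y [0.16716219 0.17500811 0.18081347] A [-0.0098179   0.00837528  0.01521568] H [0.02548912 0.05437523]
```

```bash
python3 -m pendant '[[8.5,[2,-4,2],0],[8.5,[2,-4,2],0],[8.5,[2,-4,2],0],[8.5,[2,-4,2],0],[8.5,[3,-3,2],0],[8.5,[4,-1,0],0],[8.5,[4,-1,0],0],[8.5,[4,-1,0],0],[8.5,[4,-1,0],0],[8.5,[4,-1,0],0],[8.5,[4,-1,0],0],[8.5,[4,-1,0],0]]' 40; python3 -c "
from h import *;s=ctrl.state();print(s['joint_positions'])"
```

```text
time_s: 1.1
ee_pos: [0.5077, 0.3003, 0.2965]
orientation: [0.085, 0.702, -0.085, 0.702]
wrist_force: [-0.4, 0.6, 0.2]
finger_gap: 0.992
[ 4.72070591e-01  3.44809766e-01  1.26638575e+00  6.36421843e-05
  1.53093151e+00 -8.57692006e-01]
```

```bash
python3 -m pendant '[[8.5,[2,-3,2],0],[8.5,[2,-3,2],0],[8.5,[2,-2,2],0],[8.5,[2,-1.5,2],0],[8.5,[3.8,1.2,0],0],[8.5,[3.8,1.2,0],0],[8.5,[3.8,1.2,0],0],[8.5,[3.8,1.2,0],0],[8.5,[3.8,1.2,0],0],[8.5,[3.8,1.2,0],0],[8.5,[3.8,1.2,0],0]]'; cat > st.py <<'E'
from h import *
from scipy.spatial.transform import Rotation as Ro
yaw=-.134;o=np.array([.6373,-.1002,0]);c,s=np.cos(yaw),np.sin(yaw);Rs=np.array([[c,-s,0],[s,c,0],[0,0,1]])
th=.6;n=np.array([-np.sin(th),0,np.cos(th)]);a=np.array([np.cos(th),0,np.sin(th)])
def w(A,Y,H): return o+Rs@(np.array([0,Y,.08])+A*a+H*n)
def loc(p):
    q=Rs.T@(np.array(p)-o)-[0,0,.08]; return np.array([q@a,q[1],q@n])
def show():
    S=ctrl.state();R=Ro.from_quat(S['orientation']).as_matrix();x,y=R[:,0],R[:,1]
    g=S['ee_pos']+ctrl.grip_depth*x
    print('q',S['joint_positions'].round(3),'t',S['time_s'],'F',S['wrist_force'].round(1),'gap',S['finger_gap'])
    print('tcp',S['ee_pos'].round(4),'grasp',g.round(4),'loc A,Y,H mm',(loc(g)*1000).round(1),'tcp loc',(loc(S['ee_pos'])*1000).round(1))
    print('tool x',x.round(3),'tilt',np.arccos(-x[2]).round(3),'az',np.arctan2(x[1],x[0]).round(3),'tool y',y.round(3),'yaw y',np.arctan2(-y[0],y[1]).round(3))
if __name__=='__main__': show()
E
python3 st.py
```

```text
time_s: 2.02
ee_pos: [0.7429, 0.2539, 0.3353]
orientation: [0.091, 0.69, -0.079, 0.714]
wrist_force: [1.4, -0.6, 0.8]
finger_gap: 0.993
q [ 0.282  0.946  0.239  0.002  1.918 -1.047] t 2.0167 F [ 1.4 -0.6  0.8] gap 0.9933480549528957
tcp [0.7429 0.2539 0.3353] grasp [0.7422 0.2537 0.3539] loc A,Y,H mm [201.5 364.7 194.1] tcp loc [191.5 365.  178.3]
tool x [ 0.037  0.013 -0.999] tilt 0.039 az 0.341 tool y [0.238 0.971 0.021] yaw y -0.241
```

```bash
python3 -m pendant '[[8.5,[3.8,1.2,0],0],[8.5,[3.8,1.2,0],0],[8.5,[3.8,1.2,0],0],[8.5,[3.8,1.2,0],0]]'; python3 st.py;  python3 -m pendant '[[8.5,[0,0,4],0],[8.5,[0,0,4],0],[8.5,[0,0,4],0]]';python3 st.py
```

```text
time_s: 2.35
ee_pos: [0.7862, 0.2651, 0.2879]
orientation: [0.104, 0.661, -0.066, 0.74]
wrist_force: [0.2, -0.4, -0.0]
finger_gap: 0.993
q [ 0.279  1.01   0.236  0.006  1.773 -1.049] t 2.35 F [ 0.2 -0.4 -0. ] gap 0.9927291316758624
tcp [0.7862 0.2651 0.2879] grasp [0.7841 0.2644 0.3065] loc A,Y,H mm [207.7 380.9 132.3] tcp loc [198.9 381.9 115.8]
tool x [ 0.116  0.04  -0.992] tilt 0.123 az 0.329 tool y [0.235 0.97  0.066] yaw y -0.237
time_s: 2.6
ee_pos: [0.7469, 0.2519, 0.3876]
orientation: [0.108, 0.652, -0.062, 0.748]
wrist_force: [0.4, 0.3, 1.1]
finger_gap: 0.997
q [ 0.276  0.882  0.236  0.008  1.874 -1.051] t 2.6 F [0.4 0.3 1.1] gap 0.9969144874467764
tcp [0.7469 0.2519 0.3876] grasp [0.7443 0.251  0.4061] loc A,Y,H mm [232.9 362.4 235.8] tcp loc [224.5 363.6 219.1]
tool x [ 0.141  0.048 -0.989] tilt 0.149 az 0.329 tool y [0.233 0.969 0.08 ] yaw y -0.236
```

```bash
python3 -m pendant '[[8.5,[0,-4,1],0],[8.5,[3.6,0.5,2],0],[8.5,[3.6,0.5,2],0],[8.5,[3.6,0.5,2],0],[8.5,[3.6,0.5,2],0],[8.5,[3.6,0.5,2],0],[8.5,[3.6,0.5,2],0],[8.5,[3.6,0.5,2],0],[8.5,[3.6,0.5,2],0],[8.5,[3.6,0.5,2],0],[8.5,[3.6,0.5,2],0],[8.5,[3.6,0.5,2],0]]'; python3 st.py
```

```text
time_s: 3.6
ee_pos: [0.8218, 0.1879, 0.4175]
orientation: [0.138, 0.561, -0.03, 0.816]
wrist_force: [0.3, 0.0, 0.0]
finger_gap: 0.996
q [ 0.168  0.866  0.236  0.042  1.649 -1.149] t 3.6 F [0.3 0.  0. ] gap 0.9958835755702297
tcp [0.8218 0.1879 0.4175] grasp [0.8149 0.1859 0.4347] loc A,Y,H mm [314.  307.3 215. ] tcp loc [309.7 310.2 197. ]
tool x [ 0.369  0.105 -0.923] tilt 0.394 az 0.277 tool y [0.204 0.96  0.191] yaw y -0.209
```

```bash
cat > tw.py <<'E'
from st import *
S=ctrl.state();R=Ro.from_quat(S['orientation']).as_matrix();u=R.T@[0,0,1]
sg=np.sign(u[2]);d=np.array([-np.cos(.6),0,sg*np.sin(.6)])
k=np.cross(u,d);phi=np.arcsin(np.linalg.norm(k));t=-R@k/np.linalg.norm(k)
q1=S['joint_positions'][0];need=np.array([np.sin(q1),-np.cos(q1)])
print('phi',phi,'u',u.round(3),'twist',(np.arctan2(need[1],need[0])-np.arctan2(t[1],t[0])+np.pi)%(2*np.pi)-np.pi)
E
python3 tw.py
```

```text
phi 0.3168872626795871 u [-0.923  0.191  0.333] twist 1.0105367557590839
```

```bash
python3 -m pendant '[[8.5,[-4,-1,0],0],[8.5,[-4,-1,0],0.1],[8.5,[-4,-1,0],0.115],[8.5,[0,0,0],0.115],[8.5,[0,0,0],0.115],[8.5,[0,0,0],0.115],[8.5,[0,0,0],0.115],[8.5,[0,0,0],0.115],[8.5,[0,0,0],0.115],[8.5,[0,0,0],0.1]]'; python3 st.py; python3 tw.py
```

```text
time_s: 4.43
ee_pos: [0.756, 0.1705, 0.421]
orientation: [-0.132, 0.563, 0.341, 0.742]
wrist_force: [-0.4, 0.8, -0.5]
finger_gap: 0.991
q [ 0.055  0.776  0.382  0.367  1.803 -2.093] t 4.4333 F [-0.4  0.8 -0.5] gap 0.9909663803163571
tcp [0.756  0.1705 0.421 ] grasp [0.7535 0.1639 0.4383] loc A,Y,H mm [268.2 277.2 250.6] tcp loc [259.8 284.2 235.4]
tool x [ 0.134  0.357 -0.924] tilt 0.391 az 1.211 tool y [-0.653  0.733  0.188] yaw y 0.728
phi 0.31671301101540505 u [-0.924  0.188  0.332] twist -0.049463302682670296
```

```bash
python3 -m pendant '[[8.5,[3.8,0.3,1.5],-0.05],[8.5,[3.8,0.3,1.5],0],[8.5,[3.8,0.3,1.5],0],[8.5,[3.8,0.3,1.5],0],[8.5,[3.8,0.3,1.5],0],[8.5,[3.8,0.3,1.5],0],[8.5,[3.8,0.3,1.5],0],[8.5,[3.8,0.3,1.5],0]]'; python3 st.py; python3 tw.py
```

```text
time_s: 5.1
ee_pos: [0.8336, 0.1723, 0.4072]
orientation: [-0.109, 0.503, 0.304, 0.802]
wrist_force: [0.4, -0.4, 0.6]
finger_gap: 0.998
q [ 0.048  0.897  0.236  0.371  1.645 -2.039] t 5.1 F [ 0.4 -0.4  0.6] gap 0.9975504505781169
tcp [0.8336 0.1723 0.4072] grasp [0.8278 0.1653 0.4235] loc A,Y,H mm [320.5 288.5 197. ] tcp loc [315.2 296.3 180.8]
tool x [ 0.309  0.377 -0.873] tilt 0.509 az 0.884 tool y [-0.597  0.792  0.131] yaw y 0.646
phi 0.16848513127520806 u [-0.873  0.131  0.47 ] twist 0.2883782191876074
```

```bash
python3 -m pendant '[[8.5,[-3,0,1],0.12],[8.5,[0,0,1],0.12],[8.5,[3.8,0.3,1.5],0.12],[8.5,[3.8,0.3,1.5],0],[8.5,[3.8,0.3,1.5],0],[8.5,[3.8,0.3,1.5],0],[8.5,[3.8,0.3,1.5],0]]'; python3 st.py; python3 tw.py
```

```text
time_s: 5.68
ee_pos: [0.8287, 0.1769, 0.4097]
orientation: [-0.196, 0.434, 0.421, 0.772]
wrist_force: [-0.0, 0.2, 0.4]
finger_gap: 0.997
q [ 0.017  0.907  0.236  0.498  1.666 -2.367] t 5.6833 F [-0.   0.2  0.4] gap 0.9966832853354806
tcp [0.8287 0.1769 0.4097] grasp [0.8237 0.1679 0.4253] loc A,Y,H mm [317.9 290.6 200.9] tcp loc [312.2 300.2 185.9]
tool x [ 0.269  0.48  -0.835] tilt 0.583 az 1.061 tool y [-0.82   0.568  0.063] yaw y 0.965
phi 0.06622914093402887 u [-0.835  0.063  0.547] twist 0.3091545828079645
```

```bash
python3 -m pendant '[[8.5,[-3,0,1],0.1],[8.5,[0,0,1],0.1],[8.5,[3.8,0.3,1.5],0.05],[8.5,[3.8,0.3,1.5],0],[8.5,[3.8,0.3,1.5],0]]'; python3 st.py; python3 tw.py
```

```text
time_s: 6.1
ee_pos: [0.8106, 0.1858, 0.4211]
orientation: [-0.244, 0.387, 0.496, 0.738]
wrist_force: [-0.0, -0.6, 0.3]
finger_gap: 0.999
q [ 0.007  0.9    0.236  0.58   1.721 -2.554] t 6.1 F [-0.  -0.6  0.3] gap 0.9985174849981371
tcp [0.8106 0.1858 0.4211] grasp [0.8066 0.1756 0.4363] loc A,Y,H mm [309.3 296.  220.1] tcp loc [302.8 306.6 206.1]
tool x [ 0.21   0.543 -0.813] tilt 0.622 az 1.202 tool y [-0.921  0.389  0.023] yaw y 1.171
phi 0.031072001659270827 u [-0.813  0.023  0.582] twist 1.1594883192239127
```

```bash
python3 -m pendant '[[3,[-2.4,-0.9,-0.5],-0.12],[3,[-2.4,-0.9,-0.5],-0.12],[3,[-2.4,-0.9,-0.5],-0.12],[3,[-2.4,-0.9,-1],-0.12],[3,[-2,-0.9,-1],-0.12],[3,[-1.8,-0.9,-1.5],-0.12],[3,[-1.8,-0.9,-1.5],-0.12],[3,[-1.8,-0.9,-1.5],-0.12],[3,[-1.8,-0.9,-1.5],-0.12],[3,[-1.2,-0.9,-1.5],-0.12],[3,[-1.2,-0.9,-1.5],-0.1]]'; python3 st.py; python3 tw.py
```

```text
time_s: 7.02
ee_pos: [0.6457, 0.1041, 0.3117]
orientation: [-0.004, 0.455, 0.04, 0.889]
wrist_force: [0.8, -0.2, -0.5]
finger_gap: 0.347
q [ 0.101  0.149  1.588  0.011  0.779 -1.541] t 7.0167 F [ 0.8 -0.2 -0.5] gap 0.34721571528676987
tcp [0.6457 0.1041 0.3117] grasp [0.6348 0.1028 0.3269] loc A,Y,H mm [115.  200.9 220.5] tcp loc [115.2 203.6 202. ]
tool x [ 0.582  0.067 -0.81 ] tilt 0.626 az 0.114 tool y [-0.074  0.997  0.029] yaw y 0.075
phi 0.0383944450216419 u [-0.81   0.029  0.585] twist 2.3288292029558075
```

```bash
python3 -m pendant '[[3,[-1,-0.6,-3.5],-0.105],[3,[-1,-0.6,-3.5],-0.105],[3,[-1,-0.6,-3.5],0],[3,[-1.1,-0.6,-3.5],0],[3,[0,0,-0.9],0],[3,[0,0,0],0]]'; python3 st.py; python3 - <<'E'
from h import *
c=ctrl.calibration('wrist');im,d=ctrl.read_camera('wrist');cv2.imwrite('pics/w1.png',im)
from st import *
P=cloud(c,d);q=(P-o)@Rs-[0,0,.08];A=q@a;H=q@n;Y=q[...,1]
t=(d>0)&(abs(A)<.03)&(Y>.12)&(Y<.21)&(H>.02)&(H<.06);print(t.sum(),np.percentile(Y[t],[2,50,98]),np.percentile(A[t],[2,98]),np.percentile(H[t],[2,98]))
E
```

```text
time_s: 7.52
ee_pos: [0.6069, 0.081, 0.1667]
orientation: [0.038, 0.457, -0.044, 0.888]
wrist_force: [1.1, 0.6, 0.5]
finger_gap: 0.351
q [ 0.122  0.214  1.864 -0.256  0.467 -1.133] t 7.5167 F [1.1 0.6 0.5] gap 0.3512808863416114
tcp [0.6069 0.081  0.1667] grasp [0.5961 0.0818 0.1819] loc A,Y,H mm [  3.8 174.9 120.9] tcp loc [  4.1 175.5 102.2]
tool x [ 0.578 -0.044 -0.815] tilt 0.619 az -0.076 tool y [0.113 0.993 0.027] yaw y -0.113Traceback (most recent call last):
  File "<stdin>", line 4, in <module>
  File "h.py", line 9, in cloud
    R=np.array(cal['R']);t=np.array(cal['t']);v,u=np.indices(dep.shape)
               ~~~^^^^^
IndexError: invalid index to scalar variable.
```

View pics/w1.png

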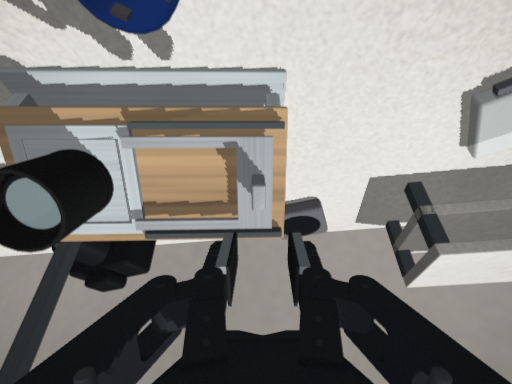

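```bash
python3 -m pendant '[[3,[1,-0.15,-1.65],-0.02],[3,[1,-0.15,-1.65],0],[3,[1,-0.15,-1.65],0],[3,[1,-0.1,-1.6],0],[3,[0,0,0],0]]'; python3 st.py; python3 - <<'E'
from st import *
c=ctrl.calibration('wrist');im,d=ctrl.read_camera('wrist');cv2.imwrite('pics/w2.png',im)
P=cloud(c,d);q=(P-o)@Rs-[0,0,.08];A=q@globals()['a'];
E
```

```text
time_s: 7.98
ee_pos: [0.6493, 0.0756, 0.1027]
orientation: [0.043, 0.455, -0.053, 0.888]
wrist_force: [-0.2, 0.4, -0.4]
finger_gap: 0.353
q [ 0.107  0.395  1.8   -0.346  0.353 -1.033] t 7.9833 F [-0.2  0.4 -0.4] gap 0.3533233009613226
tcp [0.6493 0.0756 0.1027] grasp [0.6384 0.0766 0.1179] loc A,Y,H mm [  2.8 175.4  44. ] tcp loc [  3.2 175.8  25.3]
tool x [ 0.58  -0.055 -0.813] tilt 0.622 az -0.095 tool y [0.133 0.991 0.028] yaw y -0.134
```

View pics/w2.png

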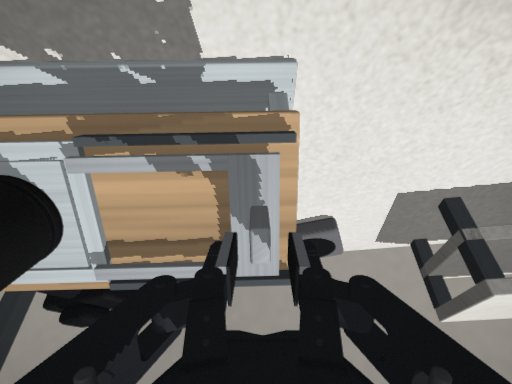

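```bash
python3 -m pendant '[[3,[-0.13,-1,0],0],[3,[-0.13,-1,0],0],[3,[-0.13,-1,0],0],[3,[-0.13,-1,0],0],[3,[-0.13,-1,0],0],[3,[-0.13,-1,0],0],[3,[-0.13,-1,0],0],[3,[-0.07,-0.5,0],0],[3,[0,0,0],0]]'; python3 st.py
```

```text
time_s: 8.78
ee_pos: [0.6385, 0.0001, 0.1058]
orientation: [0.043, 0.454, -0.053, 0.889]
wrist_force: [-0.7, 0.1, 0.7]
finger_gap: 0.353
q [-0.045  0.354  1.852 -0.094  0.312 -1.393] t 8.7833 F [-0.7  0.1  0.7] gap 0.3531954046750532
tcp [6.385e-01 1.000e-04 1.058e-01] grasp [0.6276 0.0011 0.121 ] loc A,Y,H mm [ 4.  99.1 46.9] tcp loc [ 4.5 99.5 28.2]
tool x [ 0.583 -0.055 -0.811] tilt 0.625 az -0.095 tool y [0.133 0.991 0.028] yaw y -0.133
```

```bash
python3 -m pendant '[[3,[-0.03,-0.2,0],0],[3,[-0.03,-0.2,0],0],[3,[0,0,0],0]]'; python3 st.py|grep -v tool
```

```text
time_s: 9.03
ee_pos: [0.6375, -0.0031, 0.104]
orientation: [0.043, 0.455, -0.053, 0.888]
wrist_force: [0.4, 0.7, 1.2]
finger_gap: 0.353
q [-0.052  0.355  1.855 -0.08   0.31  -1.413] t 9.0333 F [0.4 0.7 1.2] gap 0.3527736119997178
tcp [ 0.6375 -0.0031  0.104 ] grasp [ 0.6266 -0.0021  0.1191] loc A,Y,H mm [ 2.5 95.8 45.7] tcp loc [ 3.  96.2 27. ]
```

```bash
python3 -m pendant '[[3,[-0.03,-0.2,0],0],[3,[-0.03,-0.2,0],0],[3,[0,0,0],0]]'; python3 - <<'E'
from st import *
show()
im,d=ctrl.read_camera('wrist');cv2.imwrite('pics/w3.png',im)
E
```

```text
time_s: 9.28
ee_pos: [0.6373, -0.0041, 0.1039]
orientation: [0.043, 0.454, -0.051, 0.888]
wrist_force: [4.1, 28.9, 2.2]
finger_gap: 0.354
q [-0.056  0.354  1.857 -0.062  0.307 -1.435] t 9.2833 F [ 4.1 28.9  2.2] gap 0.35376236866180494
tcp [ 0.6373 -0.0041  0.1039] grasp [ 0.6264 -0.0031  0.1191] loc A,Y,H mm [ 2.5 94.7 45.7] tcp loc [ 2.9 95.2 27. ]
tool x [ 0.582 -0.051 -0.811] tilt 0.624 az -0.088 tool y [0.129 0.991 0.03 ] yaw y -0.129
```

View pics/w3.png

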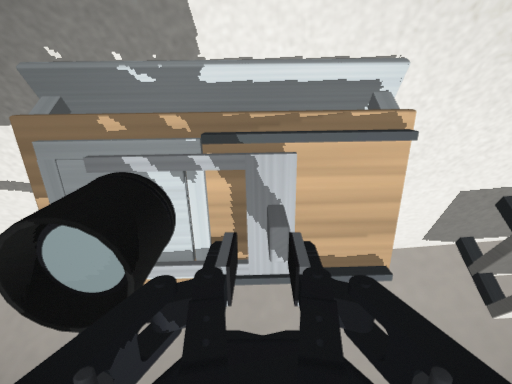

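```bash
python3 -m pendant '[[3,[0.05,0.5,0],0],[3,[0,0.1,0],0],[3,[-1.5,0.2,2.3],0],[3,[-1.5,0.2,2.3],0],[3,[-1.6,0.2,2.3],0],[8.5,[-1.6,0.2,2.3],0],[8.5,[-0.5,-3.3,0],0],[8.5,[-0.5,-3.3,0],0],[8.5,[-0.4,-3.3,0],0],[8.5,[0,0,0],0],[8.5,[0,0,0],0]]'; python3 - <<'E'
from st import *
show()
c=ctrl.calibration('wrist');im,d=ctrl.read_camera('wrist');cv2.imwrite('pics/w4.png',im);print(im.shape)
print('hood target grasp',w(0,0,.052))
cal=c
R=np.array(c['R']);t=np.array(c['t'])
for H in(.02,.08):
    p=R@w(0,0,H)+t;print(H,cal['fx']*p[0]/p[2]+cal['cx'],cal['fy']*p[1]/p[2]+cal['cy'])
E
```

```text
time_s: 10.25
ee_pos: [0.5605, -0.0941, 0.1949]
orientation: [0.043, 0.455, -0.054, 0.888]
wrist_force: [0.4, 0.1, -1.2]
finger_gap: 0.997
q [-0.28   0.069  1.958  0.218  0.511 -1.864] t 10.25 F [ 0.4  0.1 -1.2] gap 0.9967197728102395
tcp [ 0.5605 -0.0941  0.1949] grasp [ 0.5497 -0.093   0.2101] loc A,Y,H mm [  1.   -4.6 156.9] tcp loc [  1.4  -4.2 138.3]
tool x [ 0.58  -0.057 -0.813] tilt 0.622 az -0.098 tool y [0.136 0.99  0.028] yaw y -0.136
(384, 512, 3)
hood target grasp [ 0.6082018  -0.09627734  0.12291745]
0.02 263.6490903839224 177.49016927782958
0.08 265.43345174420193 197.41053397077044
```

View pics/w4.png

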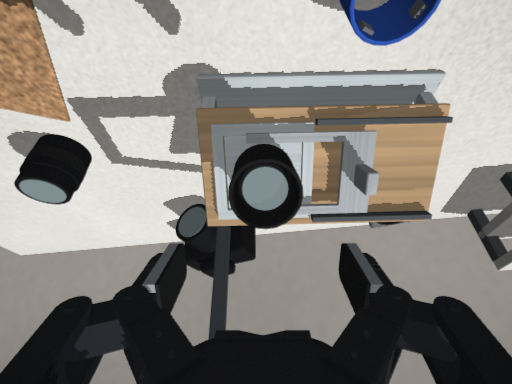

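```bash
python3 -m pendant '[[8.5,[0,0.42,0],0],[8.5,[1.14,-0.14,-1.76],0],[8.5,[1.14,-0.14,-1.76],0],[8.5,[1.14,-0.14,-1.76],0],[8.5,[1.14,-0.14,-1.76],0],[8.5,[1.14,-0.15,-1.76],0],[8.5,[0,0,0],0]]'; python3 - <<'E'
from st import *
show()
im,d=ctrl.read_camera('wrist');cv2.imwrite('pics/w5.png',im)
E
```

```text
time_s: 10.88
ee_pos: [0.6179, -0.0934, 0.1032]
orientation: [0.043, 0.457, -0.052, 0.887]
wrist_force: [-0.6, 0.4, -0.3]
finger_gap: 1.0
q [-0.247  0.333  1.887  0.286  0.323 -1.921] t 10.8833 F [-0.6  0.4 -0.3] gap 1.000219877468277
tcp [ 0.6179 -0.0934  0.1032] grasp [ 0.6071 -0.0924  0.1185] loc A,Y,H mm [-3.8  3.7 49.2] tcp loc [-3.5  4.1 30.5]
tool x [ 0.576 -0.053 -0.816] tilt 0.617 az -0.091 tool y [0.131 0.991 0.028] yaw y -0.131
```

View pics/w5.png

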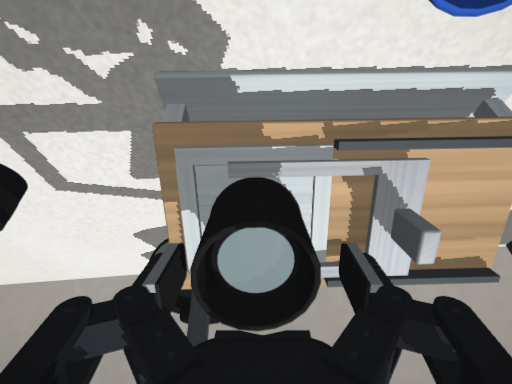

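```bash
python3 -m pendant '[[8.5,[0.1,-0.38,0.2],0],[8,[0,0,0],0],[7.2,[0,0,0],0],[6.8,[0,0,0],0],[6.5,[0,0,0],0],[6,[0,0,0],0],[5.5,[0,0,0],0],[5.5,[0,0,0],0],[5.5,[0,0,0],0]]' 70; python3 st.py
```

```text
time_s: 11.68
ee_pos: [0.6188, -0.0985, 0.1109]
orientation: [0.043, 0.455, -0.053, 0.888]
wrist_force: [-20.6, 7.6, 20.9]
finger_gap: 0.756
q [-0.257  0.322  1.882  0.293  0.334 -1.933] t 11.6833 F [-20.6   7.6  20.9] gap 0.7563929981322463
tcp [ 0.6188 -0.0985  0.1109] grasp [ 0.6079 -0.0975  0.126 ] loc A,Y,H mm [ 1.6 -1.3 54.7] tcp loc [ 2.1 -0.8 36. ]
tool x [ 0.581 -0.055 -0.812] tilt 0.623 az -0.094 tool y [0.132 0.991 0.028] yaw y -0.132
```

```bash
python3 -m pendant '[[5.5,[-0.22,0.03,0.33],0],[5.5,[-0.22,0.03,0.33],0],[5.5,[-0.28,0.04,0.41],0],[5.5,[-0.28,0.04,0.41],0],[5.5,[-0.28,0.04,0.41],0],[5.5,[0,0,0],0]]'; python3 st.py
```

```text
time_s: 12.18
ee_pos: [0.6058, -0.0972, 0.1283]
orientation: [0.043, 0.455, -0.053, 0.888]
wrist_force: [0.6, 0.6, -1.2]
finger_gap: 0.754
q [-0.26   0.267  1.904  0.271  0.367 -1.912] t 12.1833 F [ 0.6  0.6 -1.2] gap 0.7544482011187033
tcp [ 0.6058 -0.0972  0.1283] grasp [ 0.595  -0.0961  0.1435] loc A,Y,H mm [ 0.8 -1.6 76.4] tcp loc [ 1.2 -1.2 57.7]
tool x [ 0.58  -0.055 -0.813] tilt 0.622 az -0.095 tool y [0.133 0.991 0.028] yaw y -0.133
```

```bash
python3 -m pendant '[[5.5,[-0.28,0.04,0.41],0],[5.5,[-0.28,0.04,0.41],0],[5.5,[-0.28,0.04,0.41],0],[5.5,[-0.28,0.04,0.41],0],[5.5,[-0.28,0.04,0.41],0]]'; python3 - <<'E'
from st import *
show()
a_,d=ctrl.read_camera('scene');b,d2=ctrl.read_camera('wrist')
cr=cv2.resize(a_[140:300,150:310],(400,400));cv2.imwrite('pics/s6.png',np.hstack([cr,cv2.resize(b,(400,400))]))
E
```

```text
time_s: 12.6
ee_pos: [0.5918, -0.0952, 0.1486]
orientation: [0.043, 0.455, -0.053, 0.888]
wrist_force: [0.2, 0.8, -0.4]
finger_gap: 0.752
q [-0.264  0.206  1.925  0.251  0.407 -1.893] t 12.6 F [ 0.2  0.8 -0.4] gap 0.7519756540832252
tcp [ 0.5918 -0.0952  0.1486] grasp [ 0.5809 -0.0942  0.1638] loc A,Y,H mm [  0.6  -1.6 101.2] tcp loc [ 1.  -1.1 82.5]
tool x [ 0.58  -0.055 -0.813] tilt 0.622 az -0.095 tool y [0.133 0.991 0.028] yaw y -0.133
```

View pics/s6.png

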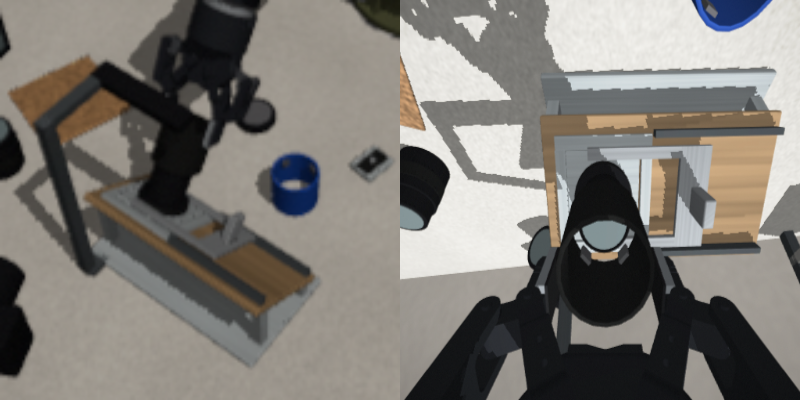

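```bash
python3 -m pendant '[[5.5,[-1.1,0.15,1.65],0],[5.5,[-1.1,0.15,1.65],0],[5.5,[-1.1,0.15,1.65],0],[5.5,[-1.1,0.15,1.65],0],[5.5,[-1.3,-2.7,0.9],-0.06],[5.5,[-1.3,-2.7,0.9],-0.06],[5.5,[-1.3,-2.7,0.9],-0.06],[5.5,[-1.3,-2.7,0.9],-0.06],[5.5,[-1.3,-2.7,0.9],-0.06],[5.5,[-1.3,-2.7,0.9],-0.06],[5.5,[-1.3,-2.7,0.9],-0.06],[5.5,[-1.3,-2.7,0.9],-0.05]]'; python3 st.py
```

```text
time_s: 13.7
ee_pos: [0.4432, -0.3063, 0.2869]
orientation: [0.148, 0.432, -0.259, 0.851]
wrist_force: [0.5, 1.5, -0.7]
finger_gap: 0.749
q [-0.715 -0.104  1.902  0.129  0.73  -1.74 ] t 13.7 F [ 0.5  1.5 -0.7] gap 0.7488097660793039
tcp [ 0.4432 -0.3063  0.2869] grasp [ 0.434  -0.3005  0.3021] loc A,Y,H mm [ -18.8 -225.6  282. ] tcp loc [ -19.2 -230.2  263.9]
tool x [ 0.491 -0.313 -0.813] tilt 0.622 az -0.568 tool y [0.569 0.822 0.028] yaw y -0.606
```

```bash
sed -i 's/^sg=.*/import sys;T=float(sys.argv[1]);m=float(sys.argv[2]);sg=np.sign(u[2]);d=np.array([-np.cos(T),0,sg*np.sin(T)])/;s/need=np.array(\(.*\))$/need=m*np.array(\1)/' tw.py; python3 tw.py .022 -1; python3 -m pendant '[[5.5,[-3,2.1,0],-0.07],[5.5,[-3,2.1,0],-0.06],[5.5,[-3,2.1,0],0],[5.5,[-3,2.1,0],0]]'; python3 st.py; python3 tw.py .022 -1
```

```text
phi 0.6001747582897945 u [-0.813  0.028  0.582] twist -0.1492412842267541
time_s: 14.03
ee_pos: [0.3229, -0.2202, 0.2857]
orientation: [0.175, 0.423, -0.313, 0.832]
wrist_force: [-0.6, 0.2, 0.3]
finger_gap: 0.754
q [-0.691 -0.504  2.189 -0.003  0.836 -1.518] t 14.0333 F [-0.6  0.2  0.3] gap 0.7543125440888745
tcp [ 0.3229 -0.2202  0.2857] grasp [ 0.3145 -0.2132  0.3009] loc A,Y,H mm [-126.8 -155.1  354.4] tcp loc [-127.8 -160.9  336.6]
tool x [ 0.447 -0.373 -0.813] tilt 0.621 az -0.695 tool y [0.669 0.743 0.028] yaw y -0.733
phi 0.5991128177514683 u [-0.813  0.028  0.581] twist 0.0021515371473697087
```

```bash
python3 -m pendant '[[5.5,[-2.5,2.0,-1],0],[5.5,[-2.5,2.0,-1],0],[5.5,[-2.5,2.0,-1],0]]'; python3 st.py; python3 tw.py .022 -1
```

```text
time_s: 14.28
ee_pos: [0.2527, -0.1626, 0.2542]
orientation: [0.176, 0.425, -0.313, 0.831]
wrist_force: [-63.2, 46.2, 24.5]
finger_gap: 0.753
q [-0.692 -0.791  2.38  -0.003  0.936 -1.52 ] t 14.2833 F [-63.2  46.2  24.5] gap 0.7534935243502734
tcp [ 0.2527 -0.1626  0.2542] grasp [ 0.2444 -0.1557  0.2695] loc A,Y,H mm [-208.2 -107.5  372.1] tcp loc [-209.3 -113.2  354.3]
tool x [ 0.444 -0.371 -0.816] tilt 0.616 az -0.696 tool y [0.669 0.743 0.027] yaw y -0.734
phi 0.5944839801522487 u [-0.816  0.027  0.578] twist 0.0018628332214403187
```

```bash
python3 -m pendant '[[5.5,[0,0,0],0]]'; python3 - <<'E'
from st import *
show()
a_,d=ctrl.read_camera('scene');cv2.imwrite('pics/s7.png',cv2.resize(a_[:200,150:512],None,fx=2,fy=2))
E
```

```text
time_s: 14.37
ee_pos: [0.2516, -0.1616, 0.2502]
orientation: [0.177, 0.429, -0.312, 0.829]
wrist_force: [0.8, -1.9, 2.0]
finger_gap: 0.753
q [-0.691 -0.787  2.385 -0.003  0.937 -1.519] t 14.3667 F [ 0.8 -1.9  2. ] gap 0.752762215154296
tcp [ 0.2516 -0.1616  0.2502] grasp [ 0.2434 -0.1548  0.2656] loc A,Y,H mm [-211.4 -106.7  369.5] tcp loc [-212.6 -112.4  351.7]
tool x [ 0.438 -0.366 -0.821] tilt 0.607 az -0.696 tool y [0.67  0.742 0.026] yaw y -0.734
```

View pics/s7.png

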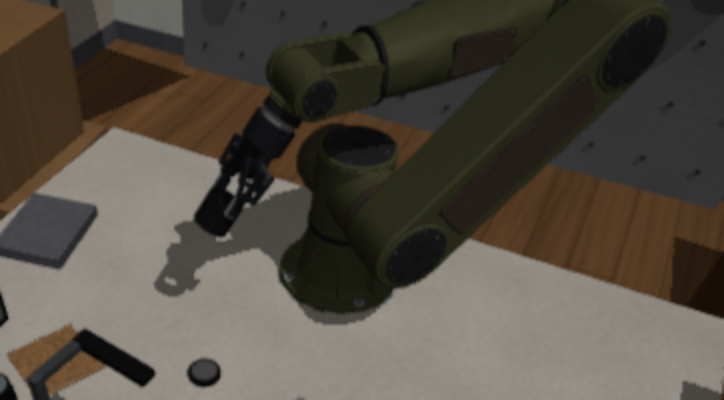

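```bash
python3 -m pendant '[[5.5,[1.5,-1.2,0],0],[5.5,[3,-2.5,-1],0],[5.5,[3,-2.5,-1.5],0],[5.5,[3,-2.5,-2],0],[5.5,[3,-2.5,-2.3],0],[5.5,[3,-2.5,-2.3],0],[5.5,[3,-2.5,-2.3],0],[5.5,[2.5,-2,-2.3],0],[5.5,[1.5,-1.5,-1.5],0],[5.5,[0,0,0],0]]'; python3 - <<'E'
from st import *
show()
im,d=ctrl.read_camera('wrist');a_,d=ctrl.read_camera('scene')
cv2.imwrite('pics/w8.png',np.hstack([cv2.resize(a_[120:280,90:250],(400,400)),cv2.resize(im,(400,400))]))
E
```

```text
time_s: 15.25
ee_pos: [0.4727, -0.3476, 0.1124]
orientation: [0.176, 0.424, -0.313, 0.831]
wrist_force: [-0.5, -0.2, -0.5]
finger_gap: 0.752
q [-0.696  0.242  1.982  0.     0.3   -1.525] t 15.25 F [-0.5 -0.2 -0.5] gap 0.7518920007064036
tcp [ 0.4727 -0.3476  0.1124] grasp [ 0.4644 -0.3406  0.1277] loc A,Y,H mm [ -88.  -261.4  118. ] tcp loc [ -89.  -267.1  100.2]
tool x [ 0.444 -0.371 -0.816] tilt 0.617 az -0.696 tool y [0.67  0.742 0.027] yaw y -0.734
```

View pics/w8.png

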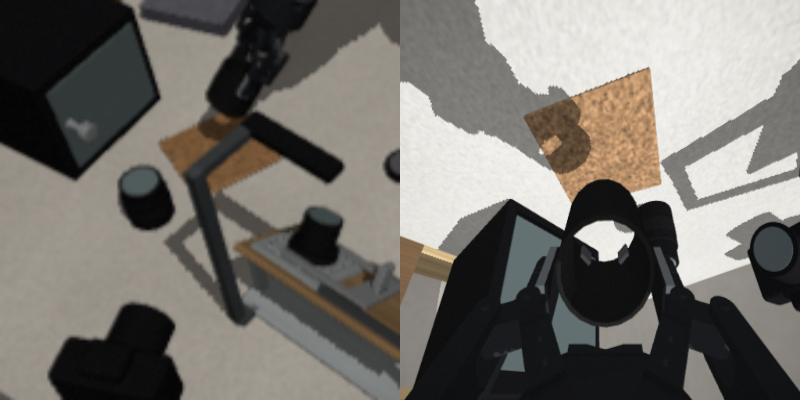

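```bash
python3 -m pendant '[[5.5,[0.45,-0.38,-2.1],0],[5.5,[0.45,-0.38,-2.1],0],[5.5,[0.45,-0.38,-2.1],0],[5.5,[0,0,-0.5],0],[5.5,[0,0,-0.3],0],[5.5,[0,0,0],0]]'; python3 st.py;  python3 -m pendant '[[5.5,[0,0,-0.2],0],[5.5,[0,0,-0.2],0],[5.5,[0,0,0],0]]' 30;
```

```text
time_s: 15.85
ee_pos: [0.4847, -0.3571, 0.0458]
orientation: [0.175, 0.423, -0.313, 0.832]
wrist_force: [0.4, 0.6, -1.5]
finger_gap: 0.753
q [-6.960e-01  4.010e-01  1.973e+00  1.000e-03  1.470e-01 -1.525e+00] t 15.85 F [ 0.4  0.6 -1.5] gap 0.7530883643713643
tcp [ 0.4847 -0.3571  0.0458] grasp [ 0.4763 -0.3501  0.061 ] loc A,Y,H mm [-114.9 -269.2   55.5] tcp loc [-115.9 -275.    37.8]
tool x [ 0.446 -0.373 -0.813] tilt 0.621 az -0.696 tool y [0.669 0.743 0.027] yaw y -0.733
time_s: 16.1
ee_pos: [0.4847, -0.3572, 0.0412]
orientation: [0.175, 0.423, -0.313, 0.832]
wrist_force: [-0.7, 0.8, -0.6]
finger_gap: 0.751
```

```bash
python3 -m pendant '[[5.5,[0,0,-0.2],0],[5.5,[0,0,-0.2],0],[5.5,[0,0,0],0]]' ;  python3 -m pendant '[[5.5,[0,0,-0.2],0],[5.5,[0,0,0],0]]';  python3 -m pendant '[[5.5,[0,0,-0.2],0],[5.5,[0,0,0],0]]'
```

```text
time_s: 16.35
ee_pos: [0.4851, -0.3576, 0.0372]
orientation: [0.175, 0.423, -0.313, 0.832]
wrist_force: [-0.5, 0.5, 5.2]
finger_gap: 0.754
time_s: 16.52
ee_pos: [0.4862, -0.3585, 0.037]
orientation: [0.175, 0.421, -0.313, 0.833]
wrist_force: [-3.6, 1.5, 17.1]
finger_gap: 0.752
time_s: 16.68
ee_pos: [0.4872, -0.3594, 0.0368]
orientation: [0.174, 0.419, -0.314, 0.834]
wrist_force: [-5.0, 3.9, 28.9]
finger_gap: 0.752
```

```bash
python3 -m pendant '[[5.5,[0.31,-0.26,0.2],0],[5.5,[0.31,-0.26,-0.07],0],[5.5,[0.31,-0.26,-0.1],0],[5.5,[0,0,0],0]]' 20; python3 st.py; python3 - <<'E'
from st import *
im,d=ctrl.read_camera('wrist')
cv2.imwrite('pics/w9.png',im)
E
```

```text
time_s: 17.02
ee_pos: [0.4959, -0.3667, 0.0358]
orientation: [0.174, 0.42, -0.313, 0.833]
wrist_force: [-4.7, 3.7, 22.5]
finger_gap: 0.751
q [-6.960e-01  4.460e-01  1.939e+00  1.000e-03  1.300e-01 -1.526e+00] t 17.0167 F [-4.7  3.7 22.5] gap 0.7514038154309308
tcp [ 0.4959 -0.3667  0.0358] grasp [ 0.4875 -0.3597  0.051 ] loc A,Y,H mm [-110.3 -277.1   40.3] tcp loc [-111.2 -283.    22.5]
tool x [ 0.45  -0.376 -0.81 ] tilt 0.626 az -0.696 tool y [0.669 0.743 0.027] yaw y -0.733
```

View pics/w9.png

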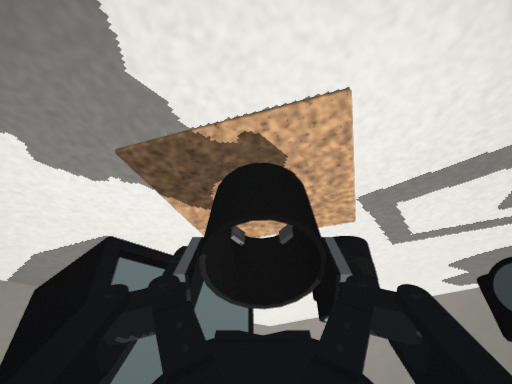

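```bash
cat > fh.py <<'E'
from st import *
from scipy.optimize import least_squares
def fit():
    S=ctrl.state();R=Ro.from_quat(S['orientation']).as_matrix();g=S['ee_pos']-.027*R[:,0]
    Ps=[]
    for nme in['wrist','scene','top']:
        c=ctrl.calibration(nme);im,d=ctrl.read_camera(nme);P=cloud(c,d);dark=(im.max(2)<60)&(d>0)
        q=(P-g)@R
        # near hood, not fingers (|tool y|<28mm)
        m=dark&(np.linalg.norm(P-g,axis=2)<.065)&(abs(q[...,1])<.029)&(P[...,2]>.008)&(P[...,2]<.085)
        print(nme,m.sum());Ps.append(P[m])
    X=np.concatenate(Ps);np.save('pics/hood.npy',X)
    best=None
    for t0 in(0,.3,.6):
        e=np.array([np.cos(-.696),np.sin(-.696),0])
        def f(p):
            ax=np.array([-np.tan(p[2])*e[0]-p[3]*e[1]*1,-np.tan(p[2])*e[1]+p[3]*e[0],1]);ax/=np.linalg.norm(ax)
            b=X-(g+np.array([p[0],p[1],0]));rr=np.linalg.norm(b-np.outer(b@ax,ax),axis=1)
            return np.minimum(abs(rr-.033),abs(rr-.0305))
        r=least_squares(f,[0,0,t0,0],loss='soft_l1',f_scale=.002)
        if best is None or r.cost<best.cost:best=r
    print('center at pivot height',(g+[best.x[0],best.x[1],0]).round(4),'tilt',best.x[2].round(3),'roll',best.x[3].round(3),'med res',np.median(best.fun).round(4),'z range',np.percentile(X[:,2],[1,99]).round(4))
if __name__=='__main__': fit();show()
E
python3 fh.py
```

```text
wrist 12517
scene 142
top 118
center at pivot height [ 0.4783 -0.3514  0.0577] tilt 0.406 roll 0.024 med res 0.0006 z range [0.0104 0.0825]
q [-6.960e-01  4.450e-01  1.940e+00  1.000e-03  1.300e-01 -1.526e+00] t 17.2167 F [-4.1  2.2 21.1] gap 0.7554536268114876
tcp [ 0.4957 -0.3664  0.0359] grasp [ 0.4873 -0.3594  0.051 ] loc A,Y,H mm [-110.5 -276.9   40.5] tcp loc [-111.4 -282.7   22.8]
tool x [ 0.45  -0.376 -0.81 ] tilt 0.626 az -0.696 tool y [0.669 0.743 0.027] yaw y -0.733
```

```bash
python3 -m pendant '[[5.5,[0.26,-0.22,-0.08],0],[5.5,[0.26,-0.22,-0.13],0],[5.5,[0.25,-0.21,-0.15],0],[5.5,[0.25,-0.2,-0.17],0],[5.5,[0,0,0],0]]' 20; python3 fh.py
```

```text
time_s: 17.63
ee_pos: [0.5066, -0.3762, 0.0315]
orientation: [0.174, 0.419, -0.314, 0.834]
wrist_force: [-5.3, -3.3, 24.7]
finger_gap: 0.754
wrist 14109
scene 126
top 106
center at pivot height [ 0.4878 -0.3599  0.0534] tilt 0.212 roll 0.007 med res 0.0005 z range [0.0097 0.0742]
q [-0.697  0.477  1.904  0.     0.132 -1.526] t 17.7833 F [-4.1 -4.  23.3] gap 0.7528654603675419
tcp [ 0.5064 -0.376   0.0316] grasp [ 0.4979 -0.3689  0.0468] loc A,Y,H mm [-103.1 -285.    30.3] tcp loc [-104.  -290.8   12.6]
tool x [ 0.451 -0.378 -0.809] tilt 0.629 az -0.697 tool y [0.669 0.743 0.027] yaw y -0.734
```

```bash
python3 -m pendant '[[5.5,[0.25,-0.21,-0.17],0],[5.5,[0.24,-0.2,-0.2],0],[5.5,[0.24,-0.2,-0.2],0],[5.5,[0,0,0],0]]' 20; python3 fh.py
```

```text
time_s: 18.12
ee_pos: [0.5144, -0.3823, 0.0262]
orientation: [0.174, 0.419, -0.314, 0.834]
wrist_force: [-0.2, -1.4, 23.5]
finger_gap: 0.754
wrist 14405
scene 109
top 151
center at pivot height [ 0.4945 -0.3651  0.048 ] tilt 0.044 roll -0.0 med res 0.0005 z range [0.0091 0.0658]
q [-6.960e-01  5.030e-01  1.878e+00  1.000e-03  1.300e-01 -1.526e+00] t 18.2667 F [ 0.5 -1.7 23. ] gap 0.7494869400946716
tcp [ 0.5142 -0.3821  0.0263] grasp [ 0.5057 -0.375   0.0414] loc A,Y,H mm [ -99.1 -289.9   21. ] tcp loc [ -99.9 -295.8    3.3]
tool x [ 0.452 -0.378 -0.808] tilt 0.63 az -0.696 tool y [0.669 0.743 0.027] yaw y -0.733
```

```bash
python3 -m pendant '[[5.5,[0.2,-0.17,-0.15],0],[5.5,[0.08,-0.07,-0.1],0],[5.5,[0,0,0],0]]' 20; python3 fh.py
```

```text
time_s: 18.52
ee_pos: [0.5168, -0.3841, 0.0241]
orientation: [0.174, 0.419, -0.314, 0.834]
wrist_force: [-6.1, 4.8, 31.4]
finger_gap: 0.756
wrist 14533
scene 109
top 155
center at pivot height [ 0.4972 -0.367   0.0459] tilt 0.062 roll 0.008 med res 0.0006 z range [0.0091 0.0636]
q [-6.960e-01  5.130e-01  1.869e+00  1.000e-03  1.300e-01 -1.526e+00] t 18.6667 F [-5.8  4.4 32. ] gap 0.7508935786286339
tcp [ 0.5168 -0.3841  0.0241] grasp [ 0.5084 -0.3771  0.0392] loc A,Y,H mm [ -98.  -291.6   17.6] tcp loc [-9.880e+01 -2.975e+02 -1.000e-01]
tool x [ 0.452 -0.378 -0.808] tilt 0.63 az -0.696 tool y [0.669 0.743 0.027] yaw y -0.733
```

```bash
python3 -m pendant '[[5.5,[0,0,0.25],0],[5.5,[0,0,0.15],0],[6.3,[0,0,0],0],[6.7,[0,0,0],0],[7.2,[0,0,0],0],[8,[0,0,0],0],[8.5,[0,0,0],0],[8.5,[0,0,0],0]]' 20; python3 fh.py
```

```text
time_s: 19.33
ee_pos: [0.5139, -0.3817, 0.0228]
orientation: [0.176, 0.424, -0.313, 0.832]
wrist_force: [0.2, -0.7, -0.7]
finger_gap: 0.991
wrist 14221
scene 123
top 158
center at pivot height [ 0.4958 -0.3656  0.0448] tilt -0.01 roll 0.005 med res 0.0005 z range [0.0091 0.0636]
q [-6.960e-01  5.100e-01  1.872e+00  1.000e-03  1.410e-01 -1.526e+00] t 19.4833 F [ 0.7  0.7 -0. ] gap 0.9920419941126382
tcp [ 0.5141 -0.3818  0.0231] grasp [ 0.5058 -0.3749  0.0383] loc A,Y,H mm [-100.8 -289.8   18.5] tcp loc [-101.9 -295.6    0.7]
tool x [ 0.445 -0.372 -0.814] tilt 0.619 az -0.696 tool y [0.669 0.743 0.027] yaw y -0.734
```

```bash
python3 -m pendant '[[8.5,[-0.55,0.46,1],0],[8.5,[-1.1,0.92,2],0],[8.5,[-1.1,0.92,2],0],[8.5,[-1.1,0.92,2],0],[8.5,[-1.1,0.92,2],0],[8.5,[-1.1,0.92,2],0],[8.5,[-3,2.2,1],0],[8.5,[-3,2.2,1],0],[8.5,[0,0,0],0]]'; python3 - <<'E'
from st import *
show()
ims=[]
for nme in['top','scene']:
    c=ctrl.calibration(nme);im,d=ctrl.read_camera(nme);P=cloud(c,d)
    m=(d>0)&(np.linalg.norm(P[...,:2]-[.4976,-.3684],axis=2)<.06)&(P[...,2]>.057)&(P[...,2]<.07)
    cc,r=cv2.minEnclosingCircle((P[m][:,:2]*1000).astype(np.float32));print(nme,m.sum(),cc,r,np.percentile(P[m][:,2],[5,50,95]))
    Q=(P-o)@Rs-[0,0,.08];A=Q@a;H=Q@n;Y=Q[...,1]
    l=(d>0)&(np.hypot(A,Y)<.024)&(H>.04)&(H<.1);print('lens top H',np.percentile(H[l],[10,50,90]),'A,Y',A[l].mean(),Y[l].mean())
    t=(d>0)&(abs(A)<.025)&(Y>.06)&(Y<.2)&(H>.03)&(H<.06);print('tab Y',np.percentile(Y[t],[5,50,95]))
    ims.append(im)
cv2.imwrite('pics/f.png',np.hstack([cv2.resize(ims[0][100:270,200:430],(400,300)),cv2.resize(ims[1][140:300,100:313],(400,300))]))
E
```

```text
time_s: 20.23
ee_pos: [0.3907, -0.2848, 0.1549]
orientation: [0.175, 0.423, -0.313, 0.832]
wrist_force: [0.3, 0.3, -0.0]
finger_gap: 0.996
q [-0.71  -0.067  2.203  0.023  0.385 -1.558] t 20.2333 F [ 0.3  0.3 -0. ] gap 0.9959097112720433
tcp [ 0.3907 -0.2848  0.1549] grasp [ 0.3823 -0.2778  0.1701] loc A,Y,H mm [-138.1 -210.1  203.7] tcp loc [-139.1 -215.9  185.9]
tool x [ 0.447 -0.373 -0.813] tilt 0.621 az -0.696 tool y [0.669 0.743 0.027] yaw y -0.733
top 107 (497.4237060546875, -364.34808349609375) 33.04006576538086 [0.05884685 0.06264022 0.06638899]
lens top H [0.05941582 0.06247279 0.06484811] A,Y 0.001984299840258475 -0.0001922372845529972
tab Y [0.1018003  0.10689649 0.11220813]
scene 69 (500.1082458496094, -368.43267822265625) 34.88644790649414 [0.05925577 0.06275137 0.06626406]
lens top H [0.04446323 0.06203787 0.06429938] A,Y 0.006436644220648675 0.005748452556956188
tab Y [0.09893867 0.10708085 0.11038851]
```

View pics/f.png

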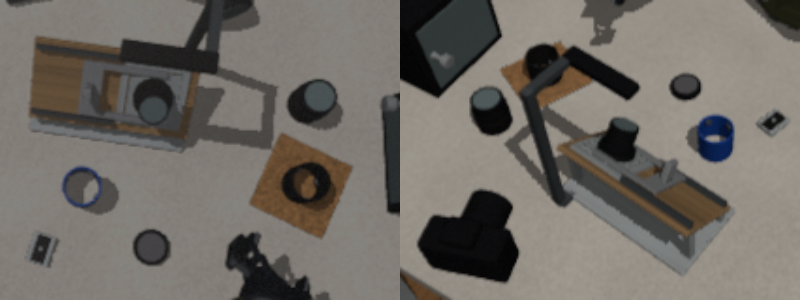

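```bash
python3 -c "
from plant import ctrl;ctrl.job_done();print(ctrl.state()['time_s'])"
```

```text
the job is handed in; nothing more can be done
the job is handed in; nothing more can be done
```

The hood is off the lens and standing upright in the middle of the mat. The keeper is fully across and the lens is still in its seat. I handed the job in at about 20 s of the 58 s allowed.

**What I did**
- **Tilt:** The moves cannot tilt the tool, so I pushed it past the edge of the arm's reach until it leaned along the lens axis.
- **Keeper:** I slid it across with the open fingers either side of the tab, until it met its stop at 29 N.
- **Hood:** I gripped it at 70 N and drew it straight off along the axis.
- **Setting down:** I could not turn the tool upright again. I put the hood's lower edge on the mat, rolled it upright between the pads at low grip force, then let go and backed away.

**What the last checks showed**
- **Hood:** Its top is about 63 mm above the table, where 64 mm is expected. Its centre is 3 to 4 mm from the mat centre, and its tilt was about 0.01 rad on release. The two cameras place the centre about 4 mm apart.
- **Keeper:** The tab is at 107 mm; it should be 105 mm fully across, which is within the camera error.
- **Lens:** Its top is 62 mm above the seat, so it is seated. The scene camera's sideways reading of the lens was 6 mm off, but its outline is partly hidden in that view, so I did not rely on it.
- **Bystanders:** They look undisturbed in the last pictures. I did not measure them, and the card case and battery grip were outside the last crops.

**Possible problems**
- **Joint limits:** Twice a joint read at or just past its rounded limit: the last joint at -2.554 (limit -2.55) and joint 2 at -0.791 (limit -0.79).
- **Wrist force:** Stopping at the joint 2 limit gave a brief 82 N, below the 120 N limit and with nothing touched.

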